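# Hold the V-foot angle gauge at 30 degrees on a control shaft

## Task

I am marking the shaft for a keyway 30 degrees from its lever: swing the black-handled lever upright, to the red line on the quadrant, and leave it there. Then take the orange angle gauge by its grip, seat both legs of its V-foot on the blue-painted middle of the shaft with the dial facing the lever end, and rock it round the shaft until the swinging pointer settles on the red 30-degree mark. Finish holding it there, still and bearing lightly on the shaft, without disturbing the other things on the bench.

Things in the scene. Friction and masses are not known exactly. Their poses are not given: they have to be found in the camera images.
- stand: Control-shaft stand, fixed to the bench: green base plate 280 x 160 x 15 mm; two grey plummer blocks, each 40 mm long, at x = -70 and +70 mm, tops 133 mm above the bench (nipples included); they carry a level steel shaft. Origin: on the bench under the shaft's middle; x along the shaft to the lever end (away from the robot), y left, z up.
- shaft_mid (a point): Point on the shaft's axis, 85 mm above the bench, at the middle of its blue-painted part. Shaft diameter 40 mm; 70 mm are blue, 100 mm are free between the blocks. Axes as the stand's.
- quadrant_line (a point): Red line at the top of the upright steel quadrant arc, which stands 97 mm beyond the shaft's middle, just before the lever; arc's outer radius about the shaft 96 mm, its top 181 mm above the bench. Point: centre of the line, 173 mm above the bench.
- lever (a joint): Angle (rad) of the hand lever on the shaft's far end; the whole shaft turns with it. 0 = upright at the red line, positive = leaning to the stand's +y side (left). Range -0.9 to 0.9. It stays where it is left (friction: up to about 7 N at the grip moves it).
- lever_grip (a point): Centre of the lever's black hand grip: 22 mm along the shaft, 26 mm across, 60 mm long along the lever. This point is 155 mm from the shaft's axis and 118 mm beyond the shaft's middle along the stand's x; upright it is 240 mm above the bench. Below the grip a flat steel bar, 20 mm wide across and 10 mm thick along the shaft, leads to the shaft. z points out along the lever.
- gauge_grip (a point): Centre of the black rubber grip on top of the angle gauge (loose, 0.28 to 0.45 kg, 156 mm tall, stands on its legs at the start). Grip: 24 mm (gauge x) by 26 mm (gauge y), 44 mm tall; this point is 22 mm below its top, 134 mm above the leg ends. Axes: z up along the grip, x out of the white dial face (at the start away from the robot, within 0.5 rad), y across the dial.
- gauge_seat (a point): Point on the gauge's centre line 136.3 mm below the grip's centre, 2.3 mm below the leg ends: it lies on the shaft's axis when both legs of the V bear on the shaft. Axes as the gauge's.
- gauge: The gauge: origin under its middle at the leg ends; axes as gauge_grip. From below: aluminium foot, an upside-down 90-degree V, 36 mm long along x, 72 mm wide over the legs, its apex 26 mm up; round orange dial housing, 72 mm diameter, 26 mm thick, centre 76 mm up; grip.
- pointer (a joint): Angle (rad) of the swinging pointer about the gauge's x axis, in the gauge. It hangs by gravity, needle up, and settles in about half a second. 0 = gauge upright. Leaning the gauge to its own +y side (the robot's left with the dial facing away from the robot) gives a positive value equal to the lean; +0.524 = the thick red 30-degree mark. Thin black lines each 15 degrees.
- hammer: Hammer lying on the bench, a bystander.
- wrench: Open-ended spanner lying on the bench, a bystander.
- oil: White oil bottle with blue cap, 60 mm diameter, 165 mm tall, a bystander; origin under its middle.
- blue_tin: Small tin of marking blue, 54 mm diameter, 62 mm tall, a bystander; origin under its middle.
- offcut: Upright steel bar offcut, 40 mm diameter, 70 mm tall, a bystander; origin under its middle.
- file: Flat file with wooden handle, 340 mm long, lying on the bench, a bystander.
- bolt_bin: Yellow open bin of bolts, 120 x 160 x 65 mm, a bystander; origin under its middle.
Not all that is in view belongs to the job. Of the things that look like the gauge, the smallest one is meant.

How it is judged:
By the outcome, as a careful person would: the job done as asked, in the order asked, and still so for the second after the job is handed in, while the arm keeps its last pose, push and grip.
It also fails if it takes over 72 s, if anything falls off the work surface, if the arm or the gripper's body presses on something with over 40 N, if the wrist force passes 120 N, or if a joint passes its speed limit or range.

## Robot

A 6-joint arm with a two-finger parallel gripper is mounted at the origin on the work surface. World frame = base frame: x ahead of the robot, y to its left, z up, the work surface at z = 0. Lengths are in mm, angles in rad, forces in N, time in s.
With the tool pointing down it reaches from about 275 to 1000 mm from the base axis. Payload 8.4 kg.
Tool frame: the origin (TCP) lies at the centre of the arm's flange, where the gripper is bolted on; the fingertips stand 173 mm ahead of it and the grasp point (between the pads) lies 155 mm ahead of it; z points along the fingers, y is the direction in which the jaws open and shut (so a half turn about z gives the same grasp; the last joint's range is limited). The gripper opens to 85 mm and grips with 20 to 120 N. Pads are 22 mm wide; open, the fingers measure 114 mm over their backs; the gripper's body (76 mm by 85 mm) begins 54 mm behind the grasp point. The pads swing forward as they close: fully open they stand 13 mm farther back than shut.
Start: joints at [-1.258, 0.353, 1.633, -0, 1.155, -0.002], TCP at [193.515, -594.291, 404.681] pointing down, gripper open.
Joint ranges: [-2.63, 2.63], [-0.92, 2.1], [0.06, 2.66], [-1.3, 4.44], [0, 2.69], [-3.02, 3.02]. Speed limits (rad/s): [2.22, 2.22, 2.79, 3.14, 3.14, 3.14].

## Interface

Orientations are given as [roll, pitch, yaw] about the fixed x, y, z axes, in that order (R = Rz(yaw) Ry(pitch) Rx(roll)).
In Python, from rig import sense, grab_frame, camera_model, sign_off gives the robot as it stands. The module is installed in compiled form; this text tells all that it offers.
- The arm moves only by the tool step_arm, never from a script. Its argument "commands" is a list of rows, each a list of 3 entries, a list of its own where there are three numbers: the shift along the tool's x, y, z in mm, then the turn about the tool's z in rad, then the opening, from 0 (shut) to 1 (fully open). A call has 1 to 20 rows; each row shifts and turns the pose as measured when the row begins, along the tool's axes as they then stand; what a row does not reach is not made up. A row lasts 1/8 s, in which the tool goes at most 62.5 mm and 10.7 degrees, less where a joint would pass 70% of its speed; a pose out of reach is approached as far as the arm can. A call with a gripper value outside its range is refused whole. The fingers move at their own pace and stop on an object; "force" is the grip in N (left out, the last holds). Time passes only in rows, so rows that do not move let the fingers close. It gives the time, the measured TCP pose, the force and the opening at its end, in the units of the state.
- sense(): the state, without advancing time (a new reading comes with each control period).
- grab_frame(name): name is "scene" or "top" or "wrist"; returns the picture (384x512x3 uint8, blue, green, red); there is no depth.
- camera_model(name): a dict with "fx", "fy", "cx", "cy" (pixels), "R" (3x3) and "t" (3): a world point X has camera coordinates R X + t. Camera axes: x right, y down, z forward; pixel columns grow to the right and rows downward; lengths in mm; the calibration is good to about 2 mm. A picture is of the moment at which its call begins: read the wrist's pose just before it. camera_model takes no time and is no camera call; for the wrist camera it gives the pose at the moment of the call.
- sign_off(): hands the job in, once; it reports no verdict.
The state is a dict: "clock": time; "qpos": joint angles; "qvel": joint speeds; "joint_efforts": joint torques, N m; "eef_pos": TCP position; "tcp_rot": TCP orientation; "contact_force": force on the tool from outside, world axes, zero at the start; "wrist_torque": the same for the moment, N m; "opening": opening from 0.0 (shut) to 1.0 (fully open).
Only numpy, scipy, OpenCV 4.12 (cv2) and the standard library are available. Lean on these libraries where they do the work, as an engineer would, in place of code of your own. Each camera call takes 0.05 s, during which the arm holds its last target. There are 200 camera calls.

## Working session

There is one attempt and no reset: what is moved stays moved. The work goes in short steps, Python scripts to look and compute and a tool call to move; the robot and the scene stay as the last step left them, time stands still between calls to the robot, and variables do not carry over. Pictures are saved under pics/ and viewed, about 8 in all and at most 12, crops included, and the job is handed in when it is done.

Besides the shell and the picture viewer there is one more tool, called after "Emit:" by a JSON object that holds its "method" and its "body", one argument or row to a line. step_arm: Moves the arm, as the interface text tells. Its arguments: {"type":"object","properties":{"commands":{"type":"array","items":{"type":"array"}},"force":{"type":"number"}},"required":["commands"]}

```bash
mkdir -p pics
python3 - <<'E'
from rig import *
import cv2,numpy as np
print(sense())
for n in("scene","top","wrist"):
    m=camera_model(n);print(n,m)
    f=grab_frame(n);cv2.imwrite(f"pics/{n}0.png",f)
a=cv2.imread("pics/scene0.png");b=cv2.imread("pics/top0.png")
E
```

```text
{'clock': 0.0, 'qpos': array([-1.25841240e+00,  3.53674972e-01,  1.63412377e+00, -3.14367725e-05,
        1.15521756e+00, -2.41841550e-03]), 'qvel': array([-0.00012657,  0.00241956, -0.00244333,  0.00105364, -0.0011981 ,
       -0.00107659]), 'joint_efforts': array([ 1.60836793e-03, -6.05236030e+01, -3.42068338e+01,  1.32351656e-04,
        9.37714329e-03, -1.44750021e-05]), 'eef_pos': array([ 193.43130693, -594.07136322,  403.94919663]), 'tcp_rot': array([-3.14016894e+00,  2.52998169e-05,  3.14815076e-01]), 'contact_force': array([ 0.58370706,  0.12527452, -0.36791306]), 'wrist_torque': array([-2.17336636e-06, -3.10314784e-02, -2.82179162e-03]), 'opening': 1.0046799379333227}
scene {'fx': 425.4954869150507, 'fy': 425.4954869150507, 'cx': 258.3102991531972, 'cy': 196.1019000411488, 'R': array([[ 0.87484262,  0.48427194, -0.01144886],
       [ 0.39111588, -0.72010474, -0.57312959],
       [-0.28579495,  0.49692037, -0.81938477]]), 't': array([-493.10704294, -123.67415147, 1573.27309633])}
top {'fx': 484.4342850801511, 'fy': 484.4342850801511, 'cx': 250.03833710112272, 'cy': 194.47518065225591, 'R': array([[-0.01222599, -0.99991904,  0.00352572],
       [-0.9781285 ,  0.01122721, -0.20769831],
       [ 0.20764191, -0.00598793, -0.97818658]]), 't': array([ -14.4881669 ,  581.18852541, 1705.84278526])}
wrist {'fx': 272.4654022799453, 'fy': 272.4654022799453, 'cx': 256.0413300398846, 'cy': 192.40070192045346, 'R': array([[ 0.30905102, -0.95104437, -0.00143646],
       [-0.91657215, -0.29825123,  0.26634884],
       [-0.25373799, -0.08099876, -0.96387563]]), 't': array([-624.24740408,  -34.68395324,  378.70949256])}
```

View pics/scene0.png

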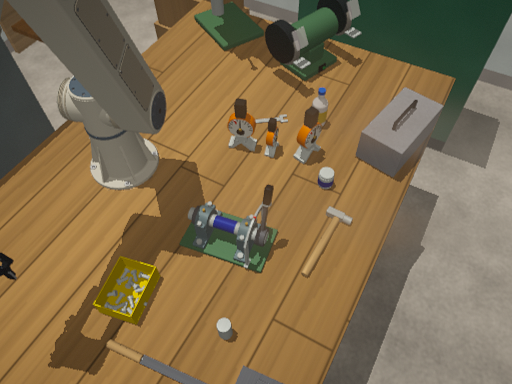

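View pics/top0.png

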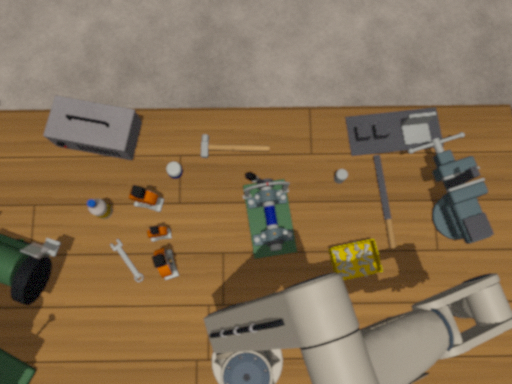

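The scene view shows the stand near (230,235) with its lever at (267,195), and three orange gauges. The smallest is the middle one, at scene (271,138) and top (159,231). Next I'll enlarge the crops.

Run:
```python
import cv2,numpy as np
a=cv2.imread("pics/scene0.png");b=cv2.imread("pics/top0.png")
def c(im,x,y,w,h,s): return cv2.resize(im[y:y+h,x:x+w],None,fx=s,fy=s,interpolation=cv2.INTER_CUBIC)
r1=np.hstack([c(a,175,175,110,100,4)[:400,:440],c(a,225,85,90,100,4)[:400,:360]])
out=np.vstack([np.hstack([c(b,235,165,66,100,3.0)[:300],c(a,175,175,110,100,3),c(b,125,175,62,100,3.0)[:300]])])
r2=np.hstack([c(a,225,85,110,100,3)])
H=np.zeros((600,out.shape[1],3),np.uint8);H[:300]=out;H[300:600,:330]=r2
cv2.imwrite("pics/c1.png",H);print(H.shape)
```

```text
(600, 714, 3)
```

View pics/c1.png

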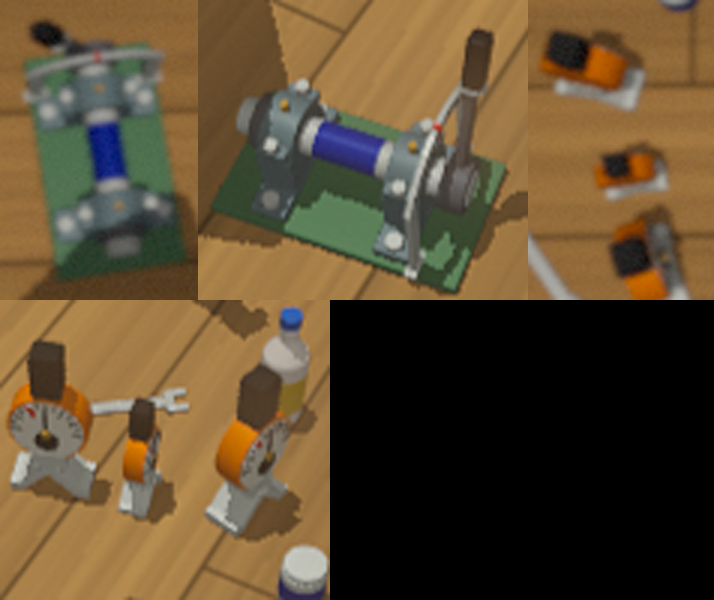

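The lever leans to the left, at top ≈(251,177). The red line is at top ≈(267,184) and scene ≈(255,218). I'll triangulate these points along with the blue paint, the small gauge's grip and the neighbouring items.

```bash
cat > h.py <<'E'
from rig import *
import cv2,numpy as np
def ray(m,u,v):
    R=np.array(m["R"]);o=-R.T@m["t"]
    d=R.T@np.array([(u-m["cx"])/m["fx"],(v-m["cy"])/m["fy"],1]);return o,d/np.linalg.norm(d)
def plane(m,p,z):
    o,d=ray(m,*p);return o+d*(z-o[2])/d[2]
def tri(*obs):
    A=np.zeros((3,3));b=np.zeros(3);rs=[ray(m,*p) for m,p in obs]
    for o,d in rs:
        P=np.eye(3)-np.outer(d,d);A+=P;b+=P@o
    X=np.linalg.solve(A,b);return X,[round(float(np.linalg.norm((np.eye(3)-np.outer(d,d))@(X-o))),1) for o,d in rs]
def blobs(im,kind,box=None,amin=3):
    h=cv2.cvtColor(im,cv2.COLOR_BGR2HSV).astype(int);H,S,V=h[...,0],h[...,1],h[...,2]
    k={"red":((H<8)|(H>172))&(S>120)&(V>90),"blue":(H>110)&(H<130)&(S>150),"orange":(H>5)&(H<16)&(S>190)&(V>110),
       "green":(H>45)&(H<85)&(S>60),"dark":(V<75)}[kind]
    k=k.astype(np.uint8)
    if box is not None:
        q=np.zeros_like(k);x,y,X,Y=box;q[y:Y,x:X]=k[y:Y,x:X];k=q
    n,l,s,c=cv2.connectedComponentsWithStats(k)
    return [(int(s[i,4]),c[i].round(1),s[i,:4].tolist()) for i in range(1,n) if s[i,4]>=amin],l
E
python3 - <<'E'
from h import *
np.set_printoptions(suppress=True,precision=1)
S=cv2.imread("pics/scene0.png");T=cv2.imread("pics/top0.png");ms=camera_model("scene");mt=camera_model("top")
for k,bs,bt in [("red",(240,205,275,230),(255,170,290,195)),("blue",(190,200,260,250),(250,190,290,240)),("orange",(262,110,282,165),(145,215,180,245)),("dark",(255,180,280,210),(240,165,262,190)),("dark",(262,110,282,140),(140,215,180,245))]:
    print(k,"S",blobs(S,k,bs)[0],"T",blobs(T,k,bt)[0])
print("red",tri((ms,(254.7,217.7)),(mt,(267.3,184))),plane(mt,(267.3,184),173))
E
```

```text
red S [(5, array([254.4, 217.6]), [253, 217, 3, 3])] T []
blue S [(164, array([223.6, 222.6]), [213, 216, 23, 15])] T [(162, array([270.2, 215. ]), [265, 206, 12, 19])]
orange S [(26, array([268.8, 141.8]), [266, 138, 7, 7])] T [(93, array([158.1, 231.6]), [147, 226, 20, 12])]
dark S [(84, array([268., 191.]), [264, 185, 9, 14])] T [(92, array([252.4, 177.1]), [245, 172, 17, 12]), (3, array([258.7, 188.3]), [258, 188, 2, 2])]
dark S [(84, array([271.6, 125. ]), [268, 118, 8, 14])] T [(54, array([154.2, 229.7]), [150, 226, 9, 8])]
red (array([594.2, -78.1, 178.4]), [2.9, 2.9]) [593.2 -80.3 173. ]
```

Run:
```python
from h import *
np.set_printoptions(suppress=True,precision=1)
S=cv2.imread("pics/scene0.png");T=cv2.imread("pics/top0.png");ms=camera_model("scene");mt=camera_model("top")
print("blue",plane(mt,(270.2,215),103),tri((mt,(270.2,215)),(ms,(223.6,222.6))))
_,l=blobs(T,"blue",(250,190,290,240));ys,xs=np.nonzero(l)
P=np.array([plane(mt,p,103) for p in zip(xs,ys)])[:,:2];c=P.mean(0);w,v=np.linalg.eigh(np.cov((P-c).T));print(w**.5,np.degrees(np.arctan2(*(v[:,1]*np.sign(v[0,1]))[::-1])))
for z in(230,):print("lever",tri((mt,(251.5,177)),(ms,(268,191))),"gauge grip",tri((mt,(156,229.7)),(ms,(271.6,125))))
g=np.array([plane(mt,(154.2,229.7),156),plane(mt,(154.2,229.7),134)]);print(g)
b,l=blobs(T,"green",(235,165,300,265),50)
for a,c,s in b:
    print(a,c,s)
k=np.argwhere(l>0)[:,::-1];r=cv2.minAreaRect(np.array([plane(mt,p,15)[:2] for p in k],np.float32));print("plate",r)
```

```text
blue [497.2 -91.3 103. ] (array([496.7, -92.8,  99. ]), [1.8, 1.8])
[ 9.7 17.8] 7.000453478381293
lever (array([604.3, -22.2, 246.7]), [5.3, 5.3]) gauge grip (array([446.9, 304.9, 137.5]), [2.5, 2.5])
[[442.4 305.8 156. ]
 [445.5 310.  134. ]]
324 [283.2 215.7] [275, 202, 17, 28]
403 [256.7 219.8] [247, 206, 19, 30]
377 [274.  249.1] [253, 239, 43, 19]
plate ((513.3739013671875, -89.91759490966797), (296.9698486328125, 151.82272338867188), 8.14896011352539)
```

Emit:
{"method": "step_arm", "body": {
  "commands": [
    [[60, -8, -14], -0.12, 0.5],
    [[60, -10, -14], -0.12, 0.5],
    [[60, -10, -14], -0.12, 0.5],
    [[60, -10, -14], -0.12, 0.5],
    [[60, -10, -14], -0.12, 0.5],
    [[60, -10, -10], -0.12, 0.5],
    [[60, -10, -10], -0.12, 0.5],
    [[60, -10, -10], -0.12, 0.5],
    [[60, -10, -10], -0.12, 0.5],
    [[60, -10, -10], -0.12, 0.5],
    [[50, -10, 0], -0.12, 0.5],
    [[0, 0, 0], 0, 0.5],
    [[0, 0, 0], 0, 0.5]
  ]
}}

```text
clock: 1.78
eef_pos: [480.7, -47.4, 524.3]
tcp_rot: [3.141, -0.004, 1.677]
contact_force: [0.3, 0.6, -0.2]
opening: 0.501
```

Run:
```python
from h import *
s=sense();print(s["clock"],s["eef_pos"],s["tcp_rot"],s["opening"],s["contact_force"])
m=camera_model("wrist");f=grab_frame("wrist");cv2.imwrite("pics/w1.png",f);np.save("w1.npy",m,allow_pickle=True);print(ray(m,256,192))
```

```text
1.775 [480.65330066 -47.35746067 524.32359378] [ 3.1412351  -0.00431404  1.67677206] 0.5005053458054332 [ 0.29985182  0.6201234  -0.24502479]
(array([473.20054567,  19.61440487, 493.95920193]), array([ 0.02759951, -0.2591592 , -0.9654402 ]))
```

View pics/w1.png

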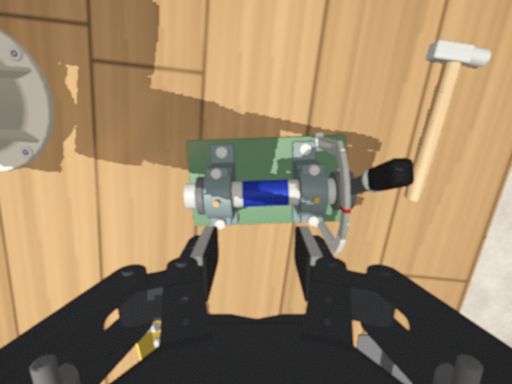

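The wrist view shows the blue paint around (265,193), the red line at (347,209) and the lever grip from (365,178) to (410,172), leaning to +y. Now I'll get exact values from masks.

Run:
```python
from h import *
np.set_printoptions(suppress=True,precision=2)
f=cv2.imread("pics/w1.png");m=np.load("w1.npy",allow_pickle=True).item();mt=camera_model("top")
print("red",blobs(f,"red",(330,190,360,225))[0]);b,l=blobs(f,"blue",(220,160,310,220));print("blue",b);print("dark",blobs(f,"dark",(350,145,420,200),40)[0])
bb=max(b,key=lambda t:t[0]);c=bb[1]
p=plane(m,c,104);print("blue pt",p)
k=np.argwhere(l>0)[:,::-1]; r=np.array([plane(m,q,104)[:2] for q in k]);q0=r.mean(0);w,v=np.linalg.eigh(np.cov((r-q0).T));print("blue yaw",np.arctan(v[1,1]/v[0,1]),q0)
# ends of the paint -> mean along axis
d=v[:,1]*np.sign(v[0,1]);t=(r-q0)@d;print("blue ends",t.min(),t.max())
rr=blobs(f,"red",(330,190,360,225))[0]
if rr: print("red pt",plane(m,max(rr)[1],173), plane(m,max(rr)[1],177))
```

```text
red [(35, array([344.6, 209.7]), [340, 206, 11, 7])]
blue [(1054, array([265. , 192.6]), [243, 180, 45, 27])]
dark [(1106, array([390.8, 174.5]), [368, 159, 45, 32]), (166, array([356.3, 185.5]), [351, 177, 14, 18])]
blue pt [497.72 -84.58 104.  ]
blue yaw 0.15705849117184706 [497.74 -84.67]
blue ends -32.333845118682866 32.505562991478314
red pt [594.22 -77.63 173.  ] [592.71 -76.42 177.  ]
```

```bash
cat >> h.py <<'E'
MID=np.array([497.5,-90.5,85.]);YAW=.135
ex=np.array([np.cos(YAW),np.sin(YAW),0]);ey=np.array([-ex[1],ex[0],0])
def hit(m,p,xs): # hit plane stand-x = xs -> stand y,z(rel axis)
    o,d=ray(m,*p);X=o+d*((xs-(o-MID)@ex)/(d@ex));return (X-MID)@ey,X[2]-85
E
python3 - <<'E'
from h import *
m=np.load("w1.npy",allow_pickle=True).item();mt=camera_model("top");ms=camera_model("scene")
for n,mm,p in(("w",m,(390.8,174.5)),("t",mt,(251.5,177)),("s",ms,(268,191))):
    y,z=hit(mm,p,118);print(n,y,z,np.hypot(y,z),np.arctan2(y,z))
print(tri((m,(390.8,174.5)),(ms,(268,191)),(mt,(251.5,177))))
a=.36
print("grip pt",MID+118*ex+155*np.sin(a)*ey+np.array([0,0,155*np.cos(a)]))
E
```

```text
w 56.8746210719308 153.29146576311794 163.50228132316954 0.3552792143272848
t 49.012713445298004 130.87546626976155 139.7520438154605 0.35833124580306003
s 59.8637064605819 157.21250935810838 168.22436342537316 0.3638302306338005
(array([604.15215702, -20.04550549, 243.53813569]), [2.5, 4.5, 6.6])
grip pt [607.0773888  -20.51264726 230.06400767]
```

Emit:
{"method": "step_arm", "body": {
  "commands": [
    [[3, 43, 0], -0.03, 0.5],
    [[3, 43, 0], 0, 0.5],
    [[4, 43, 20], 0, 0.5],
    [[0, 0, 30], 0, 0.5],
    [[0, 0, 0], 0, 0.5]
  ]
}}

```text
clock: 2.45
eef_pos: [612.5, -28.8, 471.8]
tcp_rot: [-3.141, -0.003, 1.694]
contact_force: [-0.4, -0.4, -0.6]
opening: 0.499
```

Run:
```python
from h import *
s=sense();print(s["eef_pos"],s["tcp_rot"])
y=s["tcp_rot"][2];X=np.array([np.cos(y),np.sin(y),0]);Y=np.array([np.sin(y),-np.cos(y),0])
D=np.array([607,-20.5,386])-s["eef_pos"];print(D@X,D@Y,-D[2],1.706-y)
cv2.imwrite("pics/w2.png",grab_frame("wrist"))
```

```text
[612.45156854 -28.77611385 471.79256684] [-3.14100917 -0.003144    1.69351726]
8.881214686562615 -4.397463556611967 85.79256684294711 0.01248273634511321
```

View pics/w2.png

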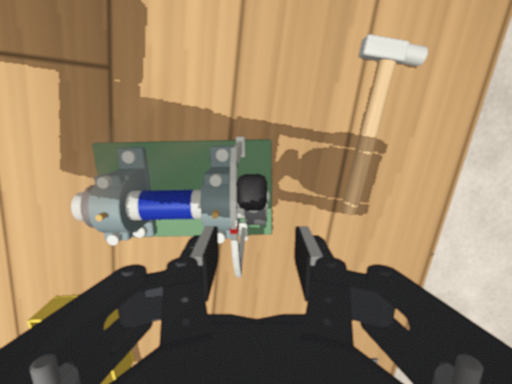

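The grip is at (252,192) and the fingers straddle column ~256. That agrees with the computed correction, so I'll descend and grasp.

Emit:
{"method": "step_arm", "body": {
  "commands": [
    [[5, -3, 30], -0.01, 0.5],
    [[4, -2, 30], 0, 0.5],
    [[0, 0, 24], 0, 0.5],
    [[0, 0, 2], 0, 0.5],
    [[0, 0, 0], 0, 0],
    [[0, 0, 0], 0, 0],
    [[0, 0, 0], 0, 0],
    [[0, 0, 0], 0, 0]
  ],
  "force": 30
}}

```text
clock: 3.5
eef_pos: [607.3, -24.5, 394.9]
tcp_rot: [3.132, -0.001, 1.697]
contact_force: [0.6, 1.2, -9.7]
opening: 0.252
```

Run:
```python
from h import *
s=sense();print(s["opening"],s["contact_force"],s["tcp_rot"])
g=s["eef_pos"]-[0,0,155];r=g-MID;print("grasp stand",r@ex,r@ey,r[2],np.hypot(r@ey,r[2]),np.arctan2(r@ey,r[2]))
```

```text
0.2520304685241734 [ 0.62405011  1.24016401 -9.67242939] [ 3.13164017e+00 -1.01268596e-03  1.69703492e+00]
grasp stand 117.71493328253575 50.57367086549834 154.93939020396385 162.98438827565028 0.31550610984617916
```

Emit:
{"method": "step_arm", "body": {
  "commands": [
    [[-7, 0, -2], 0, 0],
    [[-7, 0, -2], 0, 0],
    [[-7, 0, -1.5], 0, 0],
    [[-7, 0, -1], 0, 0],
    [[-6, 0, -0.5], 0, 0],
    [[-5, 0, 0], 0, 0],
    [[-5, 0, 0], 0, 0]
  ]
}}

```text
clock: 4.38
eef_pos: [613.2, -64.9, 403.1]
tcp_rot: [3.132, -0.015, 1.697]
contact_force: [-0.2, 6.5, -6.0]
opening: 0.251
```

```bash
cat >> h.py <<'E'
def st():
    s=sense();print("t",s["clock"],"op",s["opening"].round(3),"F",s["contact_force"].round(1),"rot",s["tcp_rot"].round(3))
    r=s["eef_pos"]-[0,0,155]-MID;print("grasp stand",(r@ex).round(1),(r@ey).round(1),r[2].round(1),"ang",np.arctan2(r@ey,r[2]).round(3));return s
E
python3 - <<'E'
from h import *
st()
E
```

```text
Traceback (most recent call last):
  File "h.py", line 27, in st
    s=sense();print("t",s["clock"],"op",s["opening"].round(3),"F",s["contact_force"].round(1),"rot",s["tcp_rot"].round(3))
                                        ^^^^^^^^^^^^^^^^^^
AttributeError: 'float' object has no attribute 'round'
```

Emit:
{"method": "step_arm", "body": {
  "commands": [
    [[-6, 0, 0], 0, 0],
    [[-6, 0, 0], 0, 0],
    [[-5, 0, 0], 0, 0],
    [[-3, 0, 0], 0, 0],
    [[0, 0, 0], 0, 0]
  ]
}}

```text
clock: 5.0
eef_pos: [615.7, -82.4, 403.8]
tcp_rot: [3.133, -0.025, 1.696]
contact_force: [1.4, -0.9, -10.6]
opening: 0.254
```

```bash
sed -i 's/s\["opening"\].round(3)/round(s["opening"],3)/' h.py
python3 - <<'E'
from h import *
st();S=grab_frame("scene");T=grab_frame("top");cv2.imwrite("pics/s3.png",S);cv2.imwrite("pics/t3.png",T)
def c(im,x,y,w,h,s): return cv2.resize(im[y:y+h,x:x+w],None,fx=s,fy=s,interpolation=cv2.INTER_CUBIC)
cv2.imwrite("pics/c3.png",np.hstack([c(S,205,160,80,110,5),c(T,235,145,70,110,5)]))
E
```

```text
t 5.0 op 0.254 F [  1.4  -0.9 -10.6] rot [ 3.133 -0.025  1.696]
grasp stand 118.2 -7.9 163.8 ang -0.048
```

View pics/c3.png

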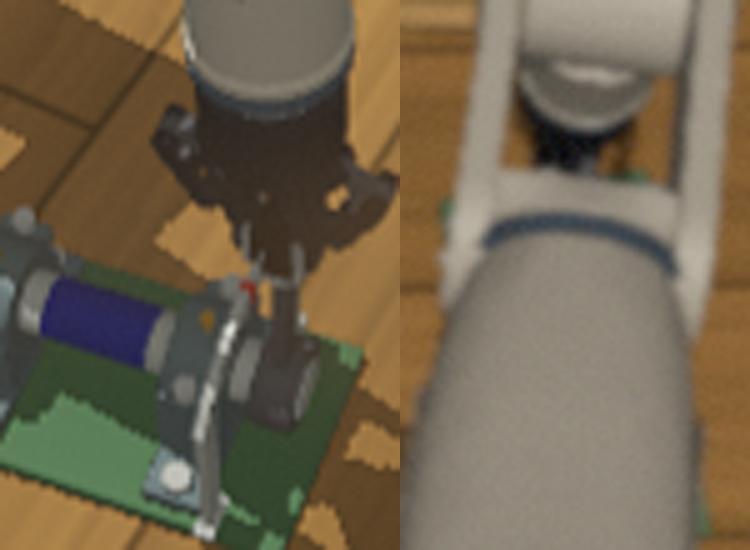

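The gripper still hides the lever from above. I'll release it, rise and measure it against the red line.

Emit:
{"method": "step_arm", "body": {
  "commands": [
    [[0, 0, 0], 0, 0.5],
    [[0, 0, 0], 0, 0.5],
    [[0, 0, 0], 0, 0.5],
    [[0, 0, -30], 0, 0.5],
    [[0, 0, -40], 0, 0.5],
    [[0, -10, -40], 0, 0.5],
    [[-40, -20, -20], 0, 0.5],
    [[-40, -20, 0], 0, 0.5],
    [[0, 0, 0], 0, 0.5]
  ]
}}

```text
clock: 6.22
eef_pos: [575.0, -173.9, 542.3]
tcp_rot: [3.12, -0.018, 1.697]
contact_force: [0.4, 0.0, -0.4]
opening: 0.502
```

Run:
```python
from h import *
st();m=camera_model("wrist");f=grab_frame("wrist");np.save("w4.npy",m,allow_pickle=True);cv2.imwrite("pics/w4.png",f);print(ray(m,256,192))
print("top blue",blobs(grab_frame("top"),"dark",(235,160,300,200))[0])
cv2.imwrite("pics/w4c.png",cv2.resize(f[100:290,130:390],None,fx=3,fy=3,interpolation=cv2.INTER_CUBIC))
print("red",blobs(f,"red",(150,100,380,290))[0]);print("dark",blobs(f,"dark",(150,100,380,225),60)[0])
```

```text
t 6.225 op 0.502 F [ 0.4  0.  -0.4] rot [ 3.12  -0.018  1.697]
grasp stand 65.5 -93.0 302.3 ang -0.299
(array([ 566.75972332, -106.54403751,  512.93266937]), array([ 0.05189097, -0.24254272, -0.96875196]))
top blue [(88, array([296.7, 174. ]), [293, 163, 7, 26]), (119, array([266.3, 175.8]), [258, 169, 16, 14]), (121, array([269.3, 192.9]), [263, 184, 12, 16]), (6, array([259.2, 187.8]), [258, 187, 3, 3])]
red [(9, array([277.1, 100.1]), [274, 100, 8, 2])]
dark [(68, array([301.8, 101.3]), [293, 100, 20, 4]), (118, array([175. , 123.5]), [167, 109, 16, 23]), (97, array([286.8, 119.7]), [281, 114, 13, 10])]
```

View pics/w4c.png

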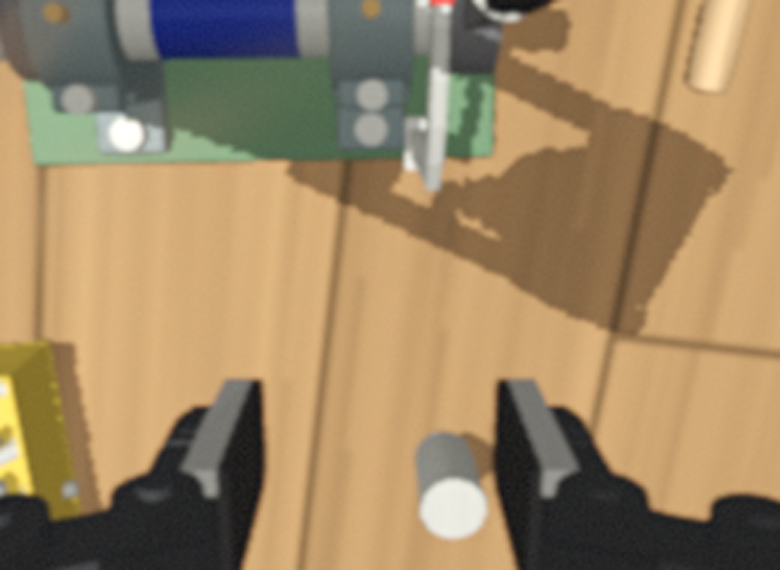

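The view cuts the lever off at the top of the crop, so I'll run the masks on the whole frame. Red is near (277,98) and the grip near (302,95).

Run:
```python
from h import *
f=cv2.imread("pics/w4.png");m=np.load("w4.npy",allow_pickle=True).item();mt=camera_model("top")
print(blobs(f,"red",(250,70,310,115))[0],blobs(f,"blue",(160,70,250,140))[0],blobs(f,"dark",(275,50,345,104),60)[0])
r=max(blobs(f,"red",(250,70,310,115))[0])[1];d=max(blobs(f,"dark",(275,50,345,104),60)[0])[1];b=max(blobs(f,"blue",(160,70,250,140))[0])[1]
for n,p,x in(("red",r,97),("grip",d,118)):print(n,hit(m,p,x))
def hz(m,p,z): X=plane(m,p,z)-MID;return X@ex,X@ey
print("red z173",hz(m,r,173),"grip z240",hz(m,d,240),hz(m,d,255),"blue z85",hz(m,b,85))
T=grab_frame("top");dd=(266.3,175.8);bt=max(blobs(T,"blue",(250,190,290,240))[0])[1]
print("top grip",hz(mt,dd,240),hz(mt,dd,255),"blue z85",hz(mt,bt,85))
m1=np.load("w1.npy",allow_pickle=True).item();print("w1 red",hz(m1,(344.6,209.7),173),"blue",hz(m1,(265,192.6),85))
cv2.imwrite("pics/g.png",np.hstack([cv2.resize(f[30:130,220:350],None,fx=4,fy=4,interpolation=cv2.INTER_CUBIC),cv2.resize(T[160:210,240:290],None,fx=8,fy=8,interpolation=cv2.INTER_CUBIC)[:, :270]]))
```

```text
[(29, array([277.4,  98.8]), [274, 97, 8, 5])] [(1161, array([203. , 104.2]), [181, 92, 47, 27])] [(711, array([306.8,  87. ]), [292, 69, 31, 35])]
red (np.float64(-0.36568685355210195), np.float64(113.81954414066081))
grip (np.float64(5.142803055462567), np.float64(168.65190989458688))
red z173 (np.float64(99.50949728217306), np.float64(1.6772728993389574)) grip z240 (np.float64(120.71319962345483), np.float64(6.741482349411021)) (np.float64(117.73207869121373), np.float64(4.984937690503252)) blue z85 (np.float64(-3.025495824255096), np.float64(1.8417138592962428))
top grip (np.float64(108.96552837991737), np.float64(1.1805792722790918)) (np.float64(105.29573298376314), np.float64(2.303017877632012)) blue z85 (np.float64(11.941683646694388), np.float64(9.834660310506596))
w1 red (np.float64(97.57236677944537), np.float64(-0.2619022439862894)) blue (np.float64(1.5172881034063994), np.float64(0.6461145582912248))
```

View pics/g.png

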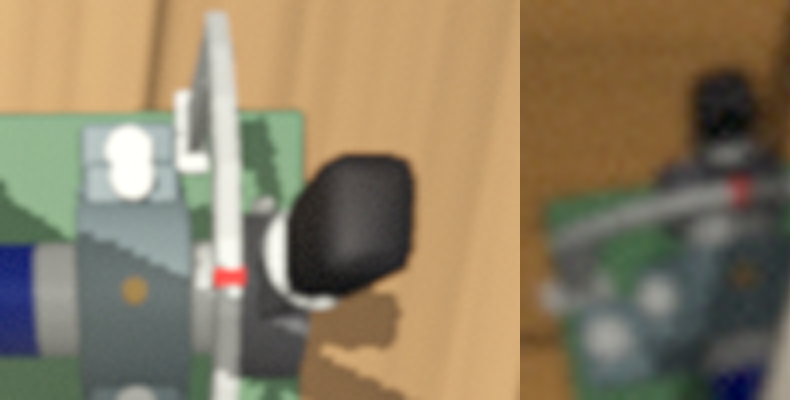

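Run:
```python
from h import *
m=np.load("w4.npy",allow_pickle=True).item();mt=camera_model("top")
def hz(m,p,z): X=plane(m,p,z)-MID;return (X@ex).round(1),(X@ey).round(1)
print(hz(m,(317,69),270),hz(m,(300,103.5),212),"red",hz(m,(277.4,98.8),174),"top red",hz(mt,(267.3,183.8),174),"cam",(ray(mt,250,190)[0]-MID)@ey)
# top camera silhouettes: left/right columns of grip
print("top grip L/R z270",hz(mt,(262.0-0.7,172),270),hz(mt,(269.2,172),270), "z255", hz(mt,(265.4,173.5),258))
```

```text
(np.float64(122.7), np.float64(17.2)) (np.float64(119.7), np.float64(-6.3)) red (np.float64(99.4), np.float64(1.6)) top red (np.float64(96.7), np.float64(-2.8)) cam 117.12066550867972
top grip L/R z270 (np.float64(116.5), np.float64(17.5)) (np.float64(112.8), np.float64(-7.8)) z255 (np.float64(112.6), np.float64(4.2))
```

Emit:
{"method": "step_arm", "body": {
  "commands": [
    [[48, 26, 0], 0, 0.5],
    [[47, 26, 10], 0, 0.5],
    [[3, 2, 30], 0, 0.5],
    [[0, 0, 20], 0, 0.5],
    [[0, 0, 0], 0, 0.5]
  ]
}}

```text
clock: 7.0
eef_pos: [620.7, -56.6, 482.5]
tcp_rot: [3.12, -0.021, 1.705]
contact_force: [-0.7, -0.3, 0.3]
opening: 0.504
```

Run:
```python
from h import *
st()
```

```text
t 7.0 op 0.504 F [-0.7 -0.3  0.3] rot [ 3.12  -0.021  1.705]
grasp stand 126.6 17.0 242.5 ang 0.07
```

```bash
cat >> h.py <<'E'
from scipy.spatial.transform import Rotation as Ro
def st(quiet=0):
    s=sense();R=Ro.from_euler("xyz",s["tcp_rot"]).as_matrix();r=s["eef_pos"]+155*R[:,2]-MID;r=np.array([r@ex,r@ey,r[2]])
    s["g"]=r;s["R"]=R
    if not quiet:print("t",round(s["clock"],2),"op",round(s["opening"],3),"F",s["contact_force"].round(1),"toolz",R[:,2].round(3),"yaw",s["tcp_rot"][2].round(3),"grasp stand",r.round(1),"ang",np.arctan2(r[1],r[2]).round(3))
    return s
E
python3 - <<'E'
from h import *
st()
E
```

```text
t 7.0 op 0.504 F [-0.7 -0.3  0.3] toolz [ 0.018  0.024 -1.   ] yaw 1.705 grasp stand [130.   20.3 242.6] ang 0.083
```

Emit:
{"method": "step_arm", "body": {
  "commands": [
    [[-9, -7, 0], 0, 0.5],
    [[-9, -7, 10], 0, 0.5],
    [[0, 0, 30], 0, 0.5],
    [[0, 0, 30], 0, 0.5],
    [[0, 0, 10], 0, 0.5],
    [[0, 0, 0], 0, 0.5]
  ]
}}

```text
clock: 7.75
eef_pos: [609.6, -78.5, 403.2]
tcp_rot: [3.114, -0.019, 1.703]
contact_force: [0.8, 0.1, -0.3]
opening: 0.5
```

Run:
```python
from h import *
st()
```

```text
t 7.75 op 0.5 F [ 0.8  0.1 -0.3] toolz [ 0.024  0.022 -0.999] yaw 1.703 grasp stand [117.   -0.3 163.3] ang -0.002
```

Emit:
{"method": "step_arm", "body": {
  "commands": [
    [[0, 0, 0], 0, 0],
    [[0, 0, 0], 0, 0],
    [[0, 0, 0], 0, 0]
  ],
  "force": 30
}}

```text
clock: 8.12
eef_pos: [611.5, -78.6, 405.0]
tcp_rot: [3.108, -0.018, 1.703]
contact_force: [1.7, -0.6, -7.8]
opening: 0.259
```

Run:
```python
from h import *
st()
```

```text
t 8.12 op 0.259 F [ 1.7 -0.6 -7.8] toolz [ 0.031  0.023 -0.999] yaw 1.703 grasp stand [119.8  -0.7 165.1] ang -0.004
```

Emit:
{"method": "step_arm", "body": {
  "commands": [
    [[-3, 0, 0], 0, 0],
    [[-3, 0, 0], 0, 0],
    [[0, 0, 0], 0, 0]
  ]
}}

```text
clock: 8.5
eef_pos: [612.2, -82.4, 404.9]
tcp_rot: [3.109, -0.025, 1.702]
contact_force: [4.4, -0.9, -7.1]
opening: 0.254
```

Run:
```python
from h import *
st()
```

```text
t 8.5 op 0.254 F [ 4.4 -0.9 -7.1] toolz [ 0.029  0.029 -0.999] yaw 1.702 grasp stand [119.8  -3.5 165.1] ang -0.021
```

Emit:
{"method": "step_arm", "body": {
  "commands": [
    [[-3, 0, 0], 0, 0],
    [[0, 0, 0], 0, 0],
    [[0, 0, 0], 0, 0.5],
    [[0, 0, 0], 0, 0.5],
    [[0, 0, -10], 0, 0.5],
    [[0, 0, -40], 0, 0.5],
    [[0, -10, -50], 0, 0.5],
    [[-20, -10, -50], 0, 0.5],
    [[-20, 0, 0], 0, 0.5],
    [[0, 0, 0], 0, 0.5]
  ]
}}

```text
clock: 9.75
eef_pos: [592.5, -133.1, 564.9]
tcp_rot: [3.101, -0.023, 1.703]
contact_force: [-0.3, 0.7, 0.2]
opening: 0.497
```

Run:
```python
from h import *
st();m=camera_model("wrist");f=grab_frame("wrist");np.save("w5.npy",m,allow_pickle=True);cv2.imwrite("pics/w5.png",f);T=grab_frame("top");cv2.imwrite("pics/t5.png",T)
S=grab_frame("scene");cv2.imwrite("pics/s5.png",S)
def hz(m,p,z): X=plane(m,p,z)-MID;return (X@ex).round(1),(X@ey).round(1)
c=ray(m,256,192)[0]-MID;print("cam",c@ex,c@ey,c[2])
rd=blobs(f,"red",(150,60,400,230))[0];print(rd,hz(m,max(rd)[1],174))
for b in blobs(f,"dark",(200,30,400,200),100)[0]:
    print(b,hz(m,b[1],240))
    x,y,w,h=b[2];print("top/bot rows",hz(m,(b[1][0],y),270),hz(m,(b[1][0],y+h),212),hz(m,(b[1][0],y+h),270))
print("blue",[ (b[1],hz(m,b[1],85)) for b in blobs(f,"blue",(60,60,350,260),200)[0]])
print("top dark",blobs(T,"dark",(250,160,290,195),30)[0])
```

```text
t 9.75 op 0.497 F [-0.3  0.7  0.2] toolz [ 0.037  0.028 -0.999] yaw 1.703 grasp stand [ 94.7 -51.4 325. ] ang -0.157
cam 89.49942388429915 12.968545291530452 450.77580813678674
[(15, array([251.8, 133.4]), [249, 132, 7, 3])] (np.float64(98.6), np.float64(0.9))
(546, array([273.4, 134.9]), [258, 122, 28, 28]) (np.float64(119.9), np.float64(1.4))
top/bot rows (np.float64(116.7), np.float64(14.6)) (np.float64(123.0), np.float64(-17.2)) (np.float64(117.0), np.float64(-11.8))
blue [(array([181.1, 127.2]), (np.float64(-11.8), np.float64(8.3)))]
top dark [(152, array([284.7, 168. ]), [278, 160, 12, 22]), (59, array([262. , 175.5]), [257, 166, 9, 18]), (32, array([258.4, 190.2]), [256, 186, 6, 9])]
```

The lever sits within about 0.5 mm of the red line (≈0.003 rad) when seen from almost overhead. Next is the gauge.

Emit:
{"method": "step_arm", "body": {
  "commands": [
    [[56, -14, 0], 0, 0.5],
    [[56, -14, 0], 0, 0.5],
    [[56, -14, 15], 0, 0.5],
    [[56, -14, 15], 0, 0.5],
    [[56, -14, 15], 0, 0.5],
    [[56, -14, 15], 0, 0.5],
    [[40, -10, 15], 0, 0.5],
    [[0, 0, 0], 0, 0.5]
  ]
}}

```text
clock: 10.9
eef_pos: [444.6, 244.6, 484.2]
tcp_rot: [3.116, -0.025, 1.707]
contact_force: [0.4, -0.9, 0.1]
opening: 0.502
```

Run:
```python
from h import *
s=st();print(s["eef_pos"],s["qpos"]);m=camera_model("wrist");f=grab_frame("wrist");np.save("w6.npy",m,allow_pickle=True);cv2.imwrite("pics/w6.png",f)
print("cam",ray(m,256,192)[0])
for k in("orange","dark"):
    for b in blobs(f,k,(0,0,512,225),150)[0]: print(k,b,plane(m,b[1],76 if k=="orange" else 145)[:2])
```

```text
t 10.9 op 0.502 F [ 0.4 -0.9  0.1] toolz [ 0.022  0.028 -0.999] yaw 1.707 grasp stand [ -3.3 343.1 244.3] ang 0.952
[444.62168736 244.64485355 484.24888413] [0.49526533 0.08638119 1.79450461 0.01527813 1.22776303 0.35458254]
cam [435.8693699  312.10851859 455.30431985]
dark (172, array([495.8,  34.1]), [479, 26, 33, 17]) [680.30892234 437.8997314 ]
dark (2816, array([399.3,  89.4]), [362, 60, 75, 56]) [593.192198   370.76127064]
dark (217, array([261. , 128.1]), [250, 114, 19, 22]) [449.7939401  310.04506993]
dark (541, array([156.8, 133.9]), [144, 120, 26, 29]) [336.53901642 288.43101566]
```

View pics/w6.png

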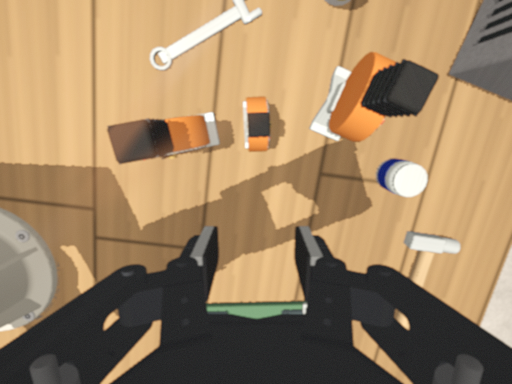

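The small gauge is at (258,124), with its grip centred at (258,125). Its housing runs nearly vertical in the image, rows 97–150, so its x axis is roughly along the jaws. Next I'll measure its yaw.

Run:
```python
from h import *
f=cv2.imread("pics/w6.png");m=np.load("w6.npy",allow_pickle=True).item()
h=cv2.cvtColor(f,cv2.COLOR_BGR2HSV);x0,y0,x1,y1=240,90,276,158
o=np.zeros(f.shape[:2],np.uint8);q=h[y0:y1,x0:x1]
o[y0:y1,x0:x1]=((q[...,0]<17)&(q[...,1]>195)&(q[...,2]>120))|(q[...,2]<70)
o=cv2.morphologyEx(o,cv2.MORPH_OPEN,np.ones((3,3)))
n,l,s,c=cv2.connectedComponentsWithStats(o);print(s[1:],c[1:])
k=np.argwhere(l==1+np.argmax(s[1:,4]))[:,::-1].astype(float)
P=np.array([plane(m,p,100)[:2] for p in k],np.float32);print("rect",cv2.minAreaRect(P))
w,v=np.linalg.eigh(np.cov(P.T));d=v[:,1];print("pca long axis deg",np.degrees(np.arctan2(d[1],d[0])),w**.5)
d=blobs(f,"dark",(240,90,276,158),50)[0];print(d)
for z in(150,156):print(plane(m,d[0][1],z))
# grip top face rows/cols: 
x,y,w,hh=d[0][2]
for z in(156,112):print(z,plane(m,(x,y),z)[:2],plane(m,(x+w,y+hh),z)[:2])
```

```text
[[266 131   3   4  12]] [[267.  132.5]]
rect ((460.1654968261719, 305.3594055175781), (2.558319330215454, 3.7643990516662598), 8.231385231018066)
pca long axis deg 99.04526272590311 [1.08936919 1.45586353]
[(217, array([261. , 128.1]), [250, 114, 19, 22])]
[449.56957052 310.07831873 150.        ]
[449.30032702 310.11821727 156.        ]
156 [435.76751054 322.91361687] [459.00553537 303.06482637]
112 [435.75253645 324.50204809] [462.40672677 301.73533518]
```

Run:
```python
from h import *
f=cv2.imread("pics/w6.png");m=np.load("w6.npy",allow_pickle=True).item()
h=cv2.cvtColor(f,cv2.COLOR_BGR2HSV);print(h[104,254:268:4].tolist(),h[143,254:268:4].tolist(),h[125,254:268:4].tolist(),h[104,280].tolist(),h[143,285].tolist())
x0,y0,x1,y1=240,90,276,158;q=h[y0:y1,x0:x1].astype(int)
o=np.zeros(f.shape[:2],np.uint8);o[y0:y1,x0:x1]=((q[...,0]<15)&(q[...,1]>175)&(q[...,2]>110))|(q[...,2]<85)
o=cv2.morphologyEx(o,cv2.MORPH_CLOSE,np.ones((3,3)))
n,l,s,c=cv2.connectedComponentsWithStats(o);print(s[1:].tolist())
k=np.argwhere(l==1+np.argmax(s[1:,4]))[:,::-1].astype(float)
P=np.array([plane(m,p,100)[:2] for p in k],np.float32);print("rect",cv2.minAreaRect(P))
w,v=np.linalg.eigh(np.cov(P.T));d=v[:,1];print("pca",np.degrees(np.arctan2(d[1],d[0])),w**.5,P.mean(0))
for r in range(96,152,6):
    c=k[k[:,1]==r][:,0]
    if len(c):print(r,c.min(),c.max())
```

```text
[[14, 167, 255], [15, 169, 255], [14, 171, 255], [13, 119, 239]] [[14, 173, 246], [14, 175, 246], [14, 176, 247], [14, 172, 245]] [[10, 39, 79], [15, 40, 76], [20, 32, 72], [13, 26, 69]] [17, 108, 222] [18, 102, 240]
[[248, 98, 4, 2, 5], [253, 98, 11, 1, 11], [249, 114, 21, 25, 399], [250, 141, 16, 10, 120]]
rect ((448.78662109375, 312.0728759765625), (25.92348861694336, 28.88787841796875), 12.752779006958008)
pca 66.25820490107387 [6.11896219 8.48244929] [449.70746 311.3067 ]
114 259.0 268.0
120 254.0 268.0
126 249.0 268.0
132 250.0 268.0
138 251.0 254.0
```

Run:
```python
from h import *
f=cv2.imread("pics/w6.png");m=np.load("w6.npy",allow_pickle=True).item()
h=cv2.cvtColor(f,cv2.COLOR_BGR2HSV)
x0,y0,x1,y1=240,90,276,158;q=h[y0:y1,x0:x1].astype(int)
D=(q[...,2]<95)
o=np.zeros(f.shape[:2],np.uint8);o[y0:y1,x0:x1]=((q[...,0]<17)&(q[...,1]>140)&(q[...,2]>110))|D
n,l,s,c=cv2.connectedComponentsWithStats(o);k=np.argwhere(l==1+np.argmax(s[1:,4]))[:,::-1].astype(float)
P=np.array([plane(m,p,100)[:2] for p in k],np.float32);r=cv2.minAreaRect(P);print("rect",r)
w,v=np.linalg.eigh(np.cov(P.T));d=v[:,1];print("pca",np.degrees(np.arctan2(d[1],d[0])),w**.5,P.mean(0))
g=np.argwhere(D)[:,::-1]+[x0,y0]; G=np.array([plane(m,p,153)[:2] for p in g],np.float32);print("grip",cv2.minAreaRect(G),G.mean(0),g.min(0),g.max(0))
for r in range(96,153,6):
    c=k[k[:,1]==r][:,0]
    if len(c):print(r,c.min(),c.max(),end="; ")
```

```text
rect ((447.7098388671875, 314.1325378417969), (27.272085189819336, 66.27747344970703), 10.75844669342041)
pca 100.51820452525536 [ 7.15925457 18.96567254] [447.36975 314.2811 ]
grip ((446.7605895996094, 313.9722595214844), (21.74152946472168, 22.997007369995117), 7.669833660125732) [446.88214 313.2116 ] [249 113] [269 135]
102 248.0 265.0; 108 248.0 266.0; 114 255.0 268.0; 120 249.0 268.0; 126 249.0 269.0; 132 249.0 269.0; 138 249.0 267.0; 144 250.0 267.0; 150 249.0 266.0;
```

Emit:
{"method": "step_arm", "body": {
  "commands": [
    [[30, 1, 0], -0.05, 0.45],
    [[29, 2, 20], 0, 0.45],
    [[0, 0, 40], 0, 0.45],
    [[0, 0, 20], 0, 0.45],
    [[0, 0, 0], 0, 0.45]
  ]
}}

```text
clock: 11.58
eef_pos: [442.9, 303.3, 404.9]
tcp_rot: [3.112, -0.022, 1.755]
contact_force: [0.3, -0.7, 0.5]
opening: 0.45
```

```bash
cat >> h.py <<'E'
def to(tgt,yaw=None):
    s=st();D=np.array(tgt)-(s["eef_pos"]+155*s["R"][:,2]);print("tool delta",(s["R"].T@D).round(1),"turn",None if yaw is None else round(s["tcp_rot"][2]-yaw,3))
E
python3 - <<'E'
from h import *
to((447,313.3,139),1.756)
cv2.imwrite("pics/w7.png",cv2.resize(grab_frame("wrist"),None,fx=1.5,fy=1.5))
E
```

```text
t 11.57 op 0.45 F [ 0.3 -0.7  0.5] toolz [ 0.025  0.027 -0.999] yaw 1.755 grasp stand [  3.2 401.1 165. ] ang 1.18
tool delta [  3.3  -1.8 111.1] turn -0.001
```

View pics/w7.png

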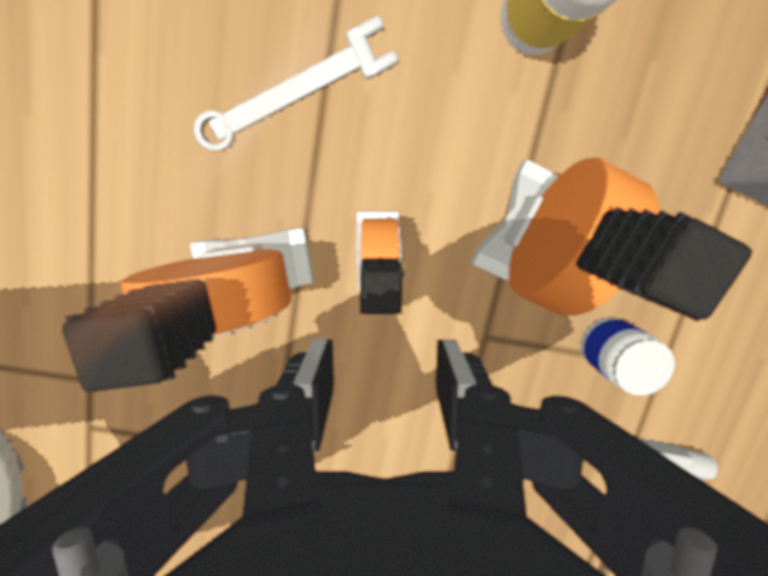

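The grip is centred between the fingers and square to them, at (381,287) in the enlarged image. I'll descend and grasp.

Emit:
{"method": "step_arm", "body": {
  "commands": [
    [[2, -1, 35], 0, 0.45],
    [[1, -1, 35], 0, 0.45],
    [[0, 0, 30], 0, 0.45],
    [[0, 0, 9], 0, 0.45],
    [[0, 0, 2], 0, 0.45],
    [[0, 0, 0], 0, 0.45]
  ]
}}

```text
clock: 12.38
eef_pos: [448.5, 308.9, 300.8]
tcp_rot: [3.099, -0.027, 1.752]
contact_force: [-0.4, -0.6, -0.6]
opening: 0.452
```

Run:
```python
from h import *
to((447,313.3,139),1.756)
```

```text
t 12.38 op 0.452 F [-0.4 -0.6 -0.6] toolz [ 0.037  0.034 -0.999] yaw 1.752 grasp stand [ 11.5 406.9  61. ] ang 1.422
tool delta [ 0.2 -7.5  6.7] turn -0.004
```

Emit:
{"method": "step_arm", "body": {
  "commands": [
    [[0, -4, 4], 0, 0.45],
    [[0, -4, 3], 0, 0.45],
    [[0, 0, 0], 0, 0.45]
  ]
}}

```text
clock: 12.75
eef_pos: [440.8, 307.9, 295.1]
tcp_rot: [3.096, -0.028, 1.752]
contact_force: [-0.0, 0.7, 0.2]
opening: 0.456
```

Run:
```python
from h import *
to((447,313.3,139),1.756)
```

```text
t 12.75 op 0.456 F [-0.   0.7  0.2] toolz [ 0.039  0.036 -0.999] yaw 1.752 grasp stand [  4.2 407.2  55.3] ang 1.436
tool delta [-0.3 -0.   1.3] turn -0.004
```

Emit:
{"method": "step_arm", "body": {
  "commands": [
    [[0, 0, 1], 0, 0],
    [[0, 0, 0], 0, 0],
    [[0, 0, 0], 0, 0],
    [[0, 0, 0], 0, 0]
  ],
  "force": 30
}}

```text
clock: 13.25
eef_pos: [440.0, 308.0, 294.7]
tcp_rot: [3.099, -0.028, 1.752]
contact_force: [-2.3, -0.9, 2.4]
opening: 0.283
```

Run:
```python
from h import *
s=st();print(s["eef_pos"])
```

```text
t 13.25 op 0.283 F [-2.3 -0.9  2.4] toolz [ 0.037  0.035 -0.999] yaw 1.752 grasp stand [  3.1 407.3  54.9] ang 1.437
[440.04434973 307.97498263 294.73114688]
```

Emit:
{"method": "step_arm", "body": {
  "commands": [
    [[0, 0, -20], 0, 0],
    [[0, 0, -40], 0, 0],
    [[0, 0, -40], 0, 0],
    [[0, 0, -40], 0, 0],
    [[0, 0, -40], 0, 0],
    [[-30, 0, -30], 0.05, 0],
    [[-45, 0, 0], 0, 0],
    [[-45, 0, 0], 0, 0],
    [[-45, 0, 0], 0, 0],
    [[-45, 0, 0], 0, 0],
    [[-45, 0, 0], 0, 0],
    [[-30, 0, 0], 0, 0],
    [[0, 0, 0], 0, 0]
  ]
}}

```text
clock: 14.88
eef_pos: [472.8, 9.2, 497.7]
tcp_rot: [3.098, -0.025, 1.702]
contact_force: [-0.0, 0.3, -3.1]
opening: 0.276
```

Run:
```python
from h import *
s=st();to(MID+[0,0,250],1.706)
S=grab_frame("scene");cv2.imwrite("pics/c8.png",np.hstack([cv2.resize(S[110:280,170:340],(510,510),interpolation=cv2.INTER_CUBIC)]))
```

```text
t 14.88 op 0.276 F [-0.   0.3 -3.1] toolz [ 0.04   0.031 -0.999] yaw 1.702 grasp stand [ -4.2 106.  257.9] ang 0.39
t 14.88 op 0.276 F [-0.   0.3 -3.1] toolz [ 0.04   0.031 -0.999] yaw 1.702 grasp stand [ -4.2 106.  257.9] ang 0.39
tool delta [-106.1    4.4    5.4] turn -0.004
```

View pics/c8.png

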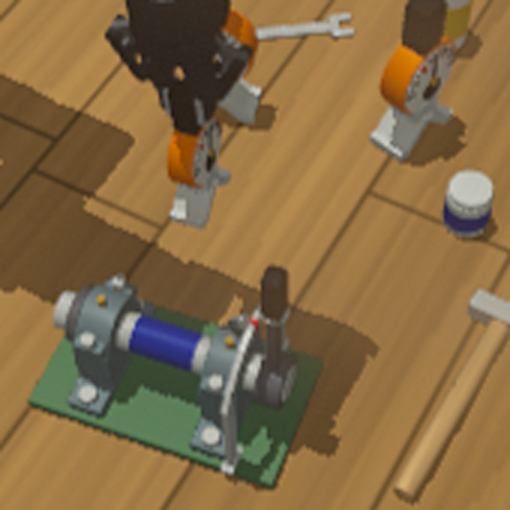

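The gauge hangs upright in the gripper with its dial toward the lever end, at crop (200,150), and the lever is still upright. I'll bring it over the blue part and lower it while watching the force.

Emit:
{"method": "step_arm", "body": {
  "commands": [
    [[-35, 1, 0], 0, 0],
    [[-35, 2, 0], 0, 0],
    [[-30, 1, 0], 0, 0],
    [[-4, 0, 20], 0, 0],
    [[0, 0, 30], 0, 0],
    [[0, 0, 20], 0, 0],
    [[0, 0, 0], 0, 0]
  ]
}}

```text
clock: 15.8
eef_pos: [495.1, -87.1, 422.2]
tcp_rot: [3.097, -0.027, 1.709]
contact_force: [-0.4, -1.1, -2.0]
opening: 0.279
```

Run:
```python
from h import *
to(MID+[0,0,142],1.706)
```

```text
t 15.8 op 0.279 F [-0.4 -1.1 -2. ] toolz [ 0.041  0.033 -0.999] yaw 1.709 grasp stand [  5.    7.9 182.4] ang 0.043
tool delta [-8.9 -6.8 39.9] turn 0.003
```

Emit:
{"method": "step_arm", "body": {
  "commands": [
    [[-8, -8, 10], 0, 0],
    [[0, 0, 15], 0, 0],
    [[0, 0, 5], 0, 0],
    [[0, 0, 0], 0, 0]
  ]
}}

```text
clock: 16.3
eef_pos: [489.7, -95.0, 391.3]
tcp_rot: [3.094, -0.026, 1.71]
contact_force: [0.3, -1.0, -2.9]
opening: 0.274
```

Run:
```python
from h import *
to(MID+[0,0,142],1.706)
m=camera_model("wrist");f=grab_frame("wrist");cv2.imwrite("pics/w9.png",f)
def hz(m,p,z): X=plane(m,p,z)-MID;return (X@ex).round(1),(X@ey).round(1)
print([(b,hz(m,b[1],85)) for b in blobs(f,"blue",(100,0,420,300),30)[0]])
print([(b,hz(m,b[1],173)) for b in blobs(f,"red",(100,0,512,300),8)[0]])
```

```text
t 16.3 op 0.274 F [ 0.3 -1.  -2.9] toolz [ 0.043  0.032 -0.999] yaw 1.71 grasp stand [ -1.    0.7 151.5] ang 0.005
tool delta [-1.   0.5  9.5] turn 0.004
[((597, array([225.9, 187.9]), [218, 170, 17, 38]), (np.float64(-25.6), np.float64(0.9))), ((225, array([283. , 186.6]), [278, 170, 9, 36]), (np.float64(34.1), np.float64(1.8)))]
[((149, array([385.1, 214.4]), [374, 207, 24, 13]), (np.float64(98.5), np.float64(-0.2)))]
```

Emit:
{"method": "step_arm", "body": {
  "commands": [
    [[0, -2, 4], 0, 0],
    [[0, -1, 3], 0, 0],
    [[0, 0, 2], 0, 0],
    [[0, 0, 0], 0, 0]
  ]
}}

```text
clock: 16.85
eef_pos: [487.6, -95.5, 383.1]
tcp_rot: [3.092, -0.024, 1.711]
contact_force: [0.4, -1.0, -2.8]
opening: 0.275
```

Run:
```python
from h import *
st()
```

```text
t 16.85 op 0.275 F [ 0.4 -1.  -2.8] toolz [ 0.046  0.031 -0.998] yaw 1.711 grasp stand [ -2.7   0.2 143.4] ang 0.001
```

Emit:
{"method": "step_arm", "body": {
  "commands": [
    [[0, 0, 2], 0, 0],
    [[0, 0, 2], 0, 0],
    [[0, 0, 0], 0, 0]
  ]
}}

```text
clock: 17.23
eef_pos: [488.1, -95.6, 383.0]
tcp_rot: [3.09, -0.024, 1.711]
contact_force: [-0.6, 0.1, -2.8]
opening: 0.276
```

Run:
```python
from h import *
st()
```

```text
t 17.23 op 0.276 F [-0.6  0.1 -2.8] toolz [ 0.047  0.03  -0.998] yaw 1.711 grasp stand [-2.000e+00 -1.000e-01  1.433e+02] ang -0.001
```

Emit:
{"method": "step_arm", "body": {
  "commands": [
    [[0, 0, 4], 0, 0],
    [[0, 0, 4], 0, 0]
  ]
}}

```text
clock: 17.48
eef_pos: [490.6, -95.8, 381.9]
tcp_rot: [3.083, -0.021, 1.711]
contact_force: [-12.0, 0.2, 44.4]
opening: 0.279
```

Run:
```python
from h import *
st()
```

```text
t 17.48 op 0.279 F [-12.    0.2  44.4] toolz [ 0.055  0.029 -0.998] yaw 1.711 grasp stand [  1.5  -1.  142.2] ang -0.007
```

Emit:
{"method": "step_arm", "body": {
  "commands": [
    [[0, 0, 0], 0, 0]
  ]
}}

```text
clock: 17.6
eef_pos: [490.1, -95.7, 382.7]
tcp_rot: [3.084, -0.021, 1.711]
contact_force: [-2.1, 0.9, -2.9]
opening: 0.279
```

Run:
```python
from h import *
st()
f=grab_frame("wrist");cv2.imwrite("pics/w10.png",f)
print([b for b in blobs(f,"blue",(100,0,420,300),30)[0]])
```

```text
t 17.6 op 0.279 F [-2.1  0.9 -2.9] toolz [ 0.054  0.029 -0.998] yaw 1.711 grasp stand [  0.8  -0.9 142.9] ang -0.006
[(708, array([223., 188.]), [214, 169, 19, 39]), (214, array([281.3, 185.9]), [276, 169, 9, 38])]
```

```bash
cat >> h.py <<'E'
def arc(th,rad=142.5,y0=0.5,x=0,quiet=0):
    s=st(1);tgt=MID+x*ex+(y0+rad*np.sin(th))*ey+[0,0,rad*np.cos(th)]
    D=tgt-(s["eef_pos"]+155*s["R"][:,2]);print(th,"tool delta",(s["R"].T@D).round(1))
E
python3 - <<'E'
from h import *
for t in(.05,.1,.15,.2,.3,.4,.524):arc(t)
E
```

```text
0.05 tool delta [ 8.6 -1.5  0.7]
0.1 tool delta [15.6 -1.5  1.4]
0.15 tool delta [22.7 -1.6  2.4]
0.2 tool delta [29.7 -1.6  3.8]
0.3 tool delta [43.4 -1.8  7.6]
0.4 tool delta [56.7 -2.  12.8]
0.524 tool delta [72.3 -2.4 21. ]
```

Emit:
{"method": "step_arm", "body": {
  "commands": [
    [[6, 0, 1.5], 0, 0],
    [[6, 0, 2], 0, 0],
    [[6, 0, 2], 0, 0]
  ],
  "force": 20
}}

```text
clock: 18.02
eef_pos: [489.6, -79.1, 381.1]
tcp_rot: [3.078, -0.015, 1.712]
contact_force: [-5.4, -2.8, 14.9]
opening: 0.277
```

Run:
```python
from h import *
s=st();print(np.hypot(s["g"][1]-.5,s["g"][2]))
for t in(.15,.2,.3):arc(t)
```

```text
t 18.02 op 0.277 F [-5.4 -2.8 14.9] toolz [ 0.061  0.023 -0.998] yaw 1.712 grasp stand [  3.5  14.7 141.4] ang 0.104
142.158332886878
0.15 tool delta [ 7.1 -3.5  0.4]
0.2 tool delta [14.1 -3.5  1.8]
0.3 tool delta [27.8 -3.7  5.5]
```

Emit:
{"method": "step_arm", "body": {
  "commands": [
    [[7, -1, 1.5], 0, 0],
    [[7, -1, 1.5], 0, 0],
    [[7, -1, 2], 0, 0],
    [[7, -1, 2.5], 0, 0]
  ]
}}

```text
clock: 18.52
eef_pos: [483.7, -51.7, 375.6]
tcp_rot: [3.072, -0.01, 1.713]
contact_force: [-0.1, -1.9, 6.0]
opening: 0.279
```

Run:
```python
from h import *
s=st();print(np.hypot(s["g"][1]-.5,s["g"][2]))
for t in(.4,.524):arc(t)
```

```text
t 18.52 op 0.279 F [-0.1 -1.9  6. ] toolz [ 0.067  0.02  -0.998] yaw 1.713 grasp stand [  2.3  41.9 135.9] ang 0.299
142.10647937196154
0.4 tool delta [14.  -2.5  4.7]
0.524 tool delta [29.8 -3.  12.7]
```

Emit:
{"method": "step_arm", "body": {
  "commands": [
    [[7, -1, 3], 0, 0],
    [[7, -1, 3.5], 0, 0],
    [[6, -1, 3.5], 0, 0],
    [[5, 0, 3], 0, 0]
  ]
}}

```text
clock: 19.02
eef_pos: [479.9, -25.5, 364.2]
tcp_rot: [3.065, -0.009, 1.713]
contact_force: [-1.8, -1.6, 4.9]
opening: 0.275
```

Run:
```python
from h import *
s=st();print(np.hypot(s["g"][1]-.5,s["g"][2]))
arc(.524)
f=grab_frame("wrist");cv2.imwrite("pics/w11.png",f);S=grab_frame("scene");cv2.imwrite("pics/s11.png",S)
```

```text
t 19.02 op 0.275 F [-1.8 -1.6  4.9] toolz [ 0.075  0.02  -0.997] yaw 1.713 grasp stand [  3.3  68.3 124.7] ang 0.501
141.9359023900638
0.524 tool delta [ 3.5 -3.3  1.1]
```

Run:
```python
from h import *
f=cv2.imread("pics/w11.png");S=cv2.imread("pics/s11.png")
a=cv2.resize(f[130:280,185:325],None,fx=3.5,fy=3.5,interpolation=cv2.INTER_CUBIC)
b=cv2.resize(S[185:255,185:235],None,fx=6,fy=6,interpolation=cv2.INTER_CUBIC)
H=np.zeros((max(len(a),len(b)),a.shape[1]+b.shape[1],3),np.uint8);H[:len(a),:a.shape[1]]=a;H[:len(b),a.shape[1]:]=b
cv2.imwrite("pics/c11.png",H);print(H.shape,a.shape)
```

```text
(525, 790, 3) (525, 490, 3)
```

View pics/c11.png

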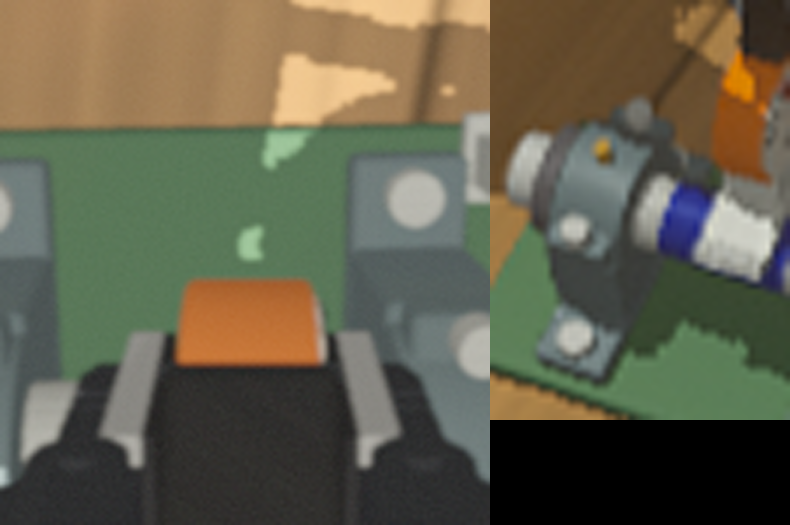

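The left half shows the housing rim's near edge at wrist row ≈210, with the grip's edge at row ≈234. The right half shows the foot on the blue shaft with blue on both sides of it, so it is seated. I'll get the lean from the rays tangent to the housing.

```bash
cat >> h.py <<'E'
from scipy.optimize import brentq
def lean(m,row_rim,row_grip,col=256,y0=.8):
    out=[]
    def line(row):
        o,d=ray(m,col,row);o=o-MID;o=np.array([o@ey-y0,o[2]]);d=np.array([d@ey,d[2]]);return o,d/np.linalg.norm(d)
    def sd(P,o,d): return (P-o)[0]*d[1]-(P-o)[1]*d[0]
    def pt(th,a,r): return np.array([r*np.sin(th)+a*np.cos(th),r*np.cos(th)-a*np.sin(th)])
    o,d=line(row_rim)
    for sgn in(1,-1):
        g=lambda t:sd(pt(t,0,78.3),o,d)-sgn*36
        try: out.append(("rim",sgn,round(brentq(g,0,1),3)))
        except ValueError: pass
    o,d=line(row_grip)
    for r in(158.3,114.3):
        g=lambda t:sd(pt(t,13,r),o,d)
        try: out.append(("grip",r,round(brentq(g,0,1),3)))
        except ValueError: pass
    return out,np.arctan2(ray(m,256,192)[0].dot(ey)-MID@ey-y0,ray(m,256,192)[0][2]-85)
E
python3 - <<'E'
from h import *
s=st();m=camera_model("wrist");f=grab_frame("wrist")
for c in(245,252,258,265):
    col=f[195:245,c].astype(float);hsv=cv2.cvtColor(f,cv2.COLOR_BGR2HSV)[195:245,c]
    d=np.diff(col[:,2]);print(c,195+.5+int(d.argmax()),195+.5+int(d.argmin()))
for r1,r2 in((210,234.3),(211,234.3)):print(lean(m,r1,r2))
E
```

```text
t 19.12 op 0.28 F [-1.1  1.1  5.7] toolz [ 0.074  0.02  -0.997] yaw 1.713 grasp stand [  3.2  68.6 124.5] ang 0.504
245 209.5 234.5
252 209.5 233.5
258 209.5 233.5
265 209.5 234.5
([('rim', 1, 0.47), ('grip', 158.3, 0.474), ('grip', 114.3, 0.497)], np.float64(0.4930567724253626))
([('rim', 1, 0.461), ('grip', 158.3, 0.474), ('grip', 114.3, 0.497)], np.float64(0.4930567724253626))
```

Run:
```python
from h import *
m=camera_model("wrist");f=cv2.imread("pics/w11.png")
def hz(m,p,z): X=plane(m,p,z)-MID;return (X@ex).round(1),(X@ey).round(1)
print("red",[(b,hz(m,b[1],173)) for b in blobs(f,"red",(320,100,512,384),6)[0]])
print("blue",[(b,hz(m,b[1],85)) for b in blobs(f,"blue",(150,150,400,384),20)[0]])
print("darkblue lever", [(b,hz(m,b[1],250)) for b in blobs(f,"dark",(400,150,512,384),150)[0]])
ms=camera_model("scene");o=ray(ms,256,192)[0]-MID;print("scene cam stand",o@ex,o@ey,o[2])
S=cv2.imread("pics/s11.png");print("scene red",[(b[0],b[1],hit(ms,b[1],13)) for b in blobs(S,"red",(205,180,250,240),1)[0]])
```

```text
red [((91, array([379.9, 314.2]), [372, 305, 15, 18]), (np.float64(96.3), np.float64(-1.2)))]
blue []
darkblue lever [((6094, array([447. , 344.6]), [400, 284, 112, 100]), (np.float64(77.0), np.float64(47.6)))]
scene cam stand 355.07818208678754 -594.7534322714391 1127.589180298789
scene red []
```

Emit:
{"method": "step_arm", "body": {
  "commands": [
    [[3, -1, 2], 0, 0],
    [[2, 0, 2], 0, 0],
    [[0, 0, 1], 0, 0]
  ]
}}

```text
clock: 19.55
eef_pos: [479.3, -19.2, 360.1]
tcp_rot: [3.062, -0.011, 1.712]
contact_force: [-5.5, 3.0, 14.2]
opening: 0.274
```

```bash
cat > chk.py <<'E'
from h import *
s=st();print("FK ang",np.arctan2(s["g"][1]-1,s["g"][2])+.007,np.hypot(s["g"][1]-.8,s["g"][2]))
m=camera_model("wrist");f=grab_frame("wrist");cv2.imwrite("pics/w12.png",f)
h=cv2.cvtColor(f,cv2.COLOR_BGR2HSV).astype(int);e=[]
for c in range(244,268,2):
    g=h[190:250,c];o=np.nonzero((g[:,0]<17)&(g[:,1]>150)&(g[:,2]>90))[0]+190;e.append((o.min(),o.max()+1))
e=np.median(e,0);print(e,lean(m,*e))
X=[plane(m,b[1],173)-MID for b in blobs(f,"red",(320,100,512,384),6)[0]];print("red",[((x@ex).round(1),(x@ey).round(1)) for x in X])
E
python3 chk.py
```

```text
t 19.55 op 0.274 F [-5.5  3.  14.2] toolz [ 0.077  0.022 -0.997] yaw 1.712 grasp stand [  3.9  74.9 120.6] ang 0.556
FK ang 0.5569947806301 141.55812498751794
[215. 234.] ([('rim', 1, 0.517), ('grip', 158.3, 0.521), ('grip', 114.3, 0.565)], np.float64(0.5185770827583835))
red [(np.float64(91.1), np.float64(6.3))]
```

Emit:
{"method": "step_arm", "body": {
  "commands": [
    [[-3, -1, -0.5], 0, 0],
    [[0, 0, 0.5], 0, 0],
    [[0, 0, 0.5], 0, 0]
  ]
}}

```text
clock: 19.98
eef_pos: [479.1, -20.2, 360.3]
tcp_rot: [3.06, -0.016, 1.71]
contact_force: [-2.9, 0.3, 8.2]
opening: 0.277
```

```bash
python3 chk.py
```

```text
t 19.98 op 0.277 F [-2.9  0.3  8.2] toolz [ 0.078  0.027 -0.997] yaw 1.71 grasp stand [  3.9  74.7 120.9] ang 0.554
FK ang 0.5546236702567163 141.66068733451942
[216. 234.] ([('rim', 1, 0.507), ('grip', 158.3, 0.519), ('grip', 114.3, 0.563)], np.float64(0.5149486531119674))
red [(np.float64(91.5), np.float64(5.4))]
```

Emit:
{"method": "step_arm", "body": {
  "commands": [
    [[-4, -1, -1], 0, 0],
    [[-2, 0, 0], 0, 0],
    [[0, 0, 0.5], 0, 0],
    [[0, 0, 0.5], 0, 0]
  ]
}}

```text
clock: 20.52
eef_pos: [479.1, -22.9, 361.1]
tcp_rot: [3.058, -0.025, 1.707]
contact_force: [-3.1, 0.3, 8.9]
opening: 0.274
```

```bash
python3 chk.py
```

```text
t 20.52 op 0.274 F [-3.1  0.3  8.9] toolz [ 0.079  0.036 -0.996] yaw 1.707 grasp stand [  3.8  73.3 121.7] ang 0.542
FK ang 0.5431375102638707 141.61494713026732
[215. 234.] ([('rim', 1, 0.503), ('grip', 158.3, 0.508), ('grip', 114.3, 0.551)], np.float64(0.5049976091797566))
red [(np.float64(92.9), np.float64(3.3))]
```

Run:
```python
from h import *
for n in ("s5","now"):
    S=cv2.imread("pics/s5.png") if n=="s5" else grab_frame("scene")
    g=cv2.cvtColor(S,cv2.COLOR_BGR2GRAY)
    if n=="s5":a=g;continue
    cv2.imwrite("pics/s13.png",S)
    t=a[188:215,256:273];r=cv2.matchTemplate(g[180:225,248:285],t,cv2.TM_CCOEFF_NORMED);_,v,_,l=cv2.minMaxLoc(r);print("lever grip shift px",l[0]-8,l[1]-8,v)
    for x,y in((318,165),(330,205),(213,315),(110,275),(300,85),(120,345)):
        t=a[y:y+28,x:x+28];r=cv2.matchTemplate(g[y-6:y+34,x-6:x+34],t,cv2.TM_CCOEFF_NORMED);_,v,_,l=cv2.minMaxLoc(r);print(l[0]-6,l[1]-6,round(v,2))
p=[]
for i in range(10):
    s=st(1);p.append(s["g"]);f=s["contact_force"];grab_frame("top")
p=np.array(p);print(np.ptp(p,0).round(2),p[-1].round(1),f.round(1),s["clock"])
```

```text
lever grip shift px 0 0 0.9905734658241272
0 0 1.0
0 0 1.0
0 0 1.0
0 0 1.0
0 0 1.0
0 0 1.0
[0.06 0.04 0.03] [  3.9  73.3 121.6] [-2.8  1.   8.3] 21.075
```

The arm holds still, the lever hasn't moved, and the other items I checked are where they were. Handing in.

```bash
python3 -c "
from rig import *
print(sign_off())"
```

```text
the job is handed in; nothing more can be done
None
```

The job is handed in at about 21 s. The lever stands at the red line, and the smallest orange gauge is held on the blue part of the shaft, leaning about 30°. I couldn't read the pointer against its mark directly, because the cameras were too coarse for that.

- **Lever:** it ended within about 0.5 mm of the red line (≈0.003 rad), seen from almost overhead. It took a second grasp to correct a first try that was about 0.03 rad off. A last scene picture showed it unmoved.
- **Gauge seat:** it went on at the grip, dial toward the lever end. Blue paint showed on both sides of the foot, and the grip stayed 142 mm from the shaft axis while I rocked it round, as it should with both legs bearing.
- **Lean (target 0.524 rad):** the two estimates disagreed:
  - Arm position gave about 0.54 rad.
  - The wrist camera gave about 0.505 rad raw, or 0.523 after edge and calibration corrections.
  - I stopped between the two, so the true lean is probably within about 0.02 rad of the mark.
- **Final hold:** the arm moved less than 0.1 mm over half a second. The gauge bears on the shaft with about 11 N. One push on first contact briefly read 44 N at the wrist, through the held gauge, and I relieved it at once.
- **Rest of the bench:** six scene patches aimed at the other items were unchanged since the lever was set. That was the only check on them, and the spanner was not covered.
- **Tool tilt:** the tool had drifted about 5° off vertical by the end, mostly along the shaft, and the moves offered no way to correct it. The foot still seated.

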